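# Index the parts carousel and tip in the capacitors

### The job

Turn the parts carousel by its rim until the engraved line on it faces the fixed pointer, and leave it standing there. Then tip the hinged pan up by its handle so that all three capacitors go down the chute into the compartment under the spout, and lower the pan back to its rest. Leave the bottle, the spool and the screwdriver where they are.

Things in the scene. Friction and masses are not known exactly. Their poses are not given: they have to be found in the camera images.
- station: Fixed carousel station (grey base, 18 mm high). Origin on the work surface under the carousel's axis; z up. In its frame the pointer stands at +x (bracket 22 mm wide at x = 124 to 157 mm, 86 high); spout, chute and pan lie in line towards +y, over x = 0, up to y = 280. The rim is free to grip on its -y side and towards -x. Yaw varies by about 0.25 rad either way.
- spout (a point): Middle of the spout's lower mouth, 76 mm from the axis on the station's +y, 74 mm above the work surface. Aluminium spout 48 mm wide, station y = 55 to 97 mm, top at 140. The chute, 48 mm wide, rises from it to y = 170, top at 172. A post carries the pan at y = 204 to 220.
- carousel: White plastic round tray turning either way on the station's axis; origin on the axis, 20 mm above the work surface. Rim: outer radius 115 mm, wall 8 mm thick, top at height 80 mm. Six compartments: floor at height 28, dividers 3 thick, tops at 50; hub radius 14, top at 68. Its brake drags 0.35 N m (3 N at the rim); it stays where left. It starts 1.5 to 3.14 rad off, either side: regrasp.
- mark (a point): Engraved line, 5 mm wide and filled black, on the carousel: over the rim and along the top of one divider, on the carousel's +x. The point lies on the rim's outer top edge (radius 115 mm, height 80 mm). It must face the pointer.
- pointer_tip (a point): Tip of the fixed dark steel pointer, on the station's +x at radius 121 mm, height 83 mm, pointing at the axis: 6 mm outside the rim.
- bin (a point): Centre of the floor of the compartment meant for the capacitors: 66 mm from the axis, on the carousel's +y (a quarter turn anticlockwise, seen from above, from the mark). It lies under the spout when the mark faces the pointer.
- pan_handle (a point): Middle of the pan's handle: a steel round bar, 10 mm diameter, 68 mm long, parallel to the station's x, 38 mm behind the pan's back wall, on side arms (60 mm free between them). Pan down: 104 mm from the hinge in y, 10 mm above it, 160 mm above the work surface. It can turn between the fingers.
- pan_hinge (a point): Hinge line of the pan, at its pouring lip: parallel to the station's x, at y = 170 mm, 150 mm above the work surface in the station's frame.
- pan (a joint): Angle of the aluminium pan (37 x 66 mm, walls 25 mm high) in rad: 0 lying level at rest, growing as its handle (+y) end rises, stop at 1.3. A light hinge: it falls back when let go. A 2 mm lip holds the capacitors until about 0.7; at 1.0 to 1.2 they have all gone.
- cap1: Can capacitor, black cylinder of 16 mm diameter and 24 mm length with a bright end, 12 g; origin at its centre, axis along x. Starts lying across the pan.
- cap2: The second, the same.
- cap3: The third, the same.
- bottle: Bystander: white bottle, 54 mm diameter, 140 mm high; origin under its centre.
- spool: Bystander: metal spool, 56 mm diameter, 38 mm high; origin under its centre.
- driver: Bystander: screwdriver, 160 mm long, lying along its x.

How it is judged:
By the outcome, as a careful person would: the job done as asked, in the order asked, and still so for the second after the job is handed in, with the robot touching nothing.
It also fails if it takes over 72 s, if anything falls off the work surface, if the arm or the gripper's body presses on something with over 40 N, if the wrist force passes 120 N, or if a joint passes its speed limit or range.

### The arm

A 6-joint arm with a two-finger parallel gripper is mounted at the origin on the work surface. World frame = base frame: x ahead of the robot, y to its left, z up, the work surface at z = 0. Lengths are in m, angles in rad, forces in N, time in s.
With the tool pointing down it reaches from about 0.3 to 0.75 m from the base axis. Payload 8.5 kg.
Tool frame: the origin (TCP) lies at the very end of the fingers, on their centre line; the grasp point (between the pads) lies 19 mm behind it; z points along the fingers, y is the line along which they close (so a half turn about z gives the same grasp; the last joint's range is limited). The gripper opens to 85 mm and grips with 20 to 120 N. Pads are 22 mm wide; open, the fingers measure 114 mm over their backs; the gripper's body (76 mm by 85 mm) begins 54 mm behind the grasp point. The pads swing forward as they close: fully open they stand 13 mm farther back than shut.
Start: joints at [1.132, 0.381, 1.297, -0, 1.464, -0.215], TCP at [0.122, 0.536, 0.231] pointing down, gripper open.
Joint ranges: [-3.11, 3.11], [-0.89, 2.33], [0.22, 2.48], [-1.42, 4.56], [0.17, 2.85], [-2.88, 2.88]. Speed limits (rad/s): [2.39, 2.39, 3.14, 3.14, 3.14, 3.14].

### API

Orientations are given as a 3x3 rotation matrix whose columns are the frame's x, y, z axes.
In Python, from bench import status, eyes, order gives the robot as it stands.
- The arm moves only by the tool jog_arm, never from a script. Its argument "moves" is text: rows parted by semicolons, each of 7 numbers parted by spaces: the shift along the world's x, y, z as a fraction of full scale, then the turn, a rotation vector about the world's x, y, z as a fraction of full scale, then the closure, from 0 (fully open) to 1 (shut). A call has exactly 8 rows; each row shifts and turns the commanded pose from where the row before left it; what a row does not reach is not made up. Full scale, the value 1, is 0.025 m for a shift and 0.08 rad for a turn. A row lasts 1/10 s, in which the tool goes at most 50 mm and 8.59 degrees, less where a joint would pass 70% of its speed; a pose out of reach is approached as far as the arm can. A call with a number of a shift or a turn outside -1 to 1 is refused whole. A call with a gripper value outside its range is refused whole. The fingers move at their own pace and stop on an object; the grip force is fixed at half the most. Time passes only in rows, so rows that do not move let the fingers close, or fill a call up. It gives the time, the measured TCP pose, the force, the opening and the grip force at its end, in the units of the state.
- status.get_state(): the state, without advancing time (a new reading comes with each control period).
- eyes.camera(name): name is "scene" or "top"; returns a dict with "image" (384x512x3 uint8, red, green, blue), "vfov" (degrees; the focal length in pixels is half the picture's height over the tangent of half this angle, whatever the lens; pixels are square), "cx", "cy" (the principal point, pixels), "k1" (the pictures are not rectified: a ray, as slopes to the right and down, at radius r is drawn at 1 + k1 r^2 times it, then the intrinsics apply), "R" (3x3) and "t" (3): a world point X has camera coordinates R X + t. Camera axes: x right, y down, z forward; pixel columns grow to the right and rows downward; lengths in m; the calibration is good to about 2 mm. A picture is of the moment at which its call begins. There is no depth.
- order.job_done(): hands the job in; it is judged then, once.
The state is a dict: "t": time; "joints": joint angles; "qvel": joint speeds; "joint_torque": joint torques, N m; "tool_pos": TCP position; "ee_rot": TCP orientation; "ft_force": force on the tool from outside, world axes, zero at the start; "torque": the same for the moment, N m; "grip_width": finger opening in m; "finger_force": force on a finger pad.
Only numpy, scipy, OpenCV 4.12 (cv2) and the standard library are available. Lean on these libraries where they do the work, as an engineer would, in place of code of your own. Each camera call takes 0.05 s, during which the arm holds its last target. There are 200 camera calls.

## Working session

There is one attempt and no reset: what is moved stays moved. The work goes in short steps, Python scripts to look and compute and a tool call to move; the robot and the scene stay as the last step left them, time stands still between calls to the robot, and variables do not carry over. Pictures are saved under pics/ and viewed, at most 10 in all, crops included, and the job is handed in when it is done.

Besides the shell and the picture viewer there is one more tool, called after "Emit:" as name(argument=value, ...) on one line, values as JSON. jog_arm: Moves the arm, as the interface text tells. Shift numbers are shares of 0.025 m and turn numbers shares of 0.08 rad, none past 1 either way. Its arguments: {"type":"object","properties":{"moves":{"type":"string"}},"required":["moves"]}

```bash
mkdir -p pics
cat > h.py <<'E'
import numpy as np, cv2
from bench import status, eyes, order
def cam(n,save=None):
    c=eyes.camera(n); c['f']=192/np.tan(np.radians(c['vfov'])/2)
    c['R']=np.array(c['R']);c['t']=np.array(c['t'])
    if save: cv2.imwrite('pics/'+save,c['image'][:,:,::-1])
    return c
def proj(c,X):
    p=np.atleast_2d(X)@c['R'].T+c['t']; s=p[:,:2]/p[:,2:]
    r2=(s**2).sum(1,keepdims=True); s=s*(1+c['k1']*r2)
    return s*c['f']+[c['cx'],c['cy']]
def cast(c,uv,z):
    d=(np.atleast_2d(uv).astype(float)-[c['cx'],c['cy']])/c['f']; s=d.copy()
    for _ in range(20): s=d/(1+c['k1']*(s**2).sum(1,keepdims=True))
    r=np.c_[s,np.ones(len(s))]@c['R']; o=-c['R'].T@c['t']
    return o+r*((z-o[2])/r[:,2])[:,None]
E
python3 - <<'E'
from h import *
for n in('scene','top'):
    c=cam(n,n+'0.png'); print(n,c['f'],c['cx'],c['cy'],c['k1'],-c['R'].T@c['t'],c['R'].round(2).tolist())
a=cv2.imread('pics/scene0.png');b=cv2.imread('pics/top0.png')
s=status.get_state();print(s['t'],s['tool_pos'],np.array(s['ee_rot']).round(3).tolist(),s['grip_width'])
E
```

```text
scene 466.875502700005 260.97272701878745 194.3959847672555 -0.141888357995102 [0.97747441 0.57412053 1.31041559] [[-0.75, 0.67, -0.0], [0.57, 0.64, -0.51], [-0.34, -0.38, -0.86]]
top 483.8467154007585 254.55817837195767 190.88431198989466 -0.1586799708209631 [0.21625798 0.01644454 1.42810648] [[0.05, -1.0, 0.0], [-0.97, -0.05, -0.22], [0.22, 0.01, -0.98]]
0.1 [0.12195751 0.53604456 0.23079013] [[-0.975, 0.222, -0.001], [0.222, 0.975, -0.001], [0.0, -0.001, -1.0]] 0.08541038373813002
```

View pics/scene0.png

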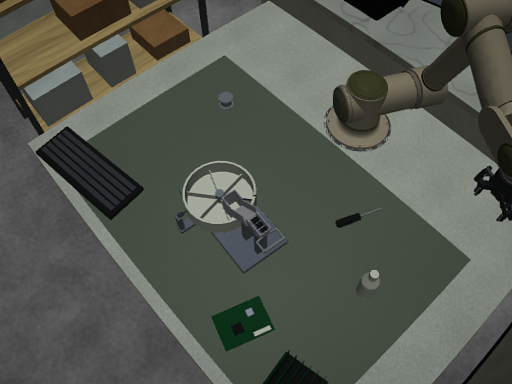

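View pics/top0.png

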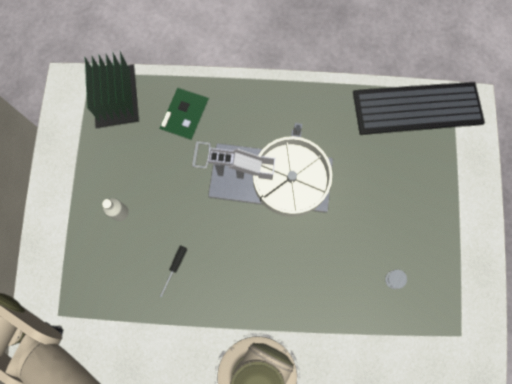

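The scene picture shows the station at about (220,193). In the top picture the carousel is at (292,176), the pointer at (297,130), and the pan and handle at (202,155). I'll measure next.

Run:
```python
from h import *
c=cam('top'); im=c['image']
g=im.min(2).astype(np.uint8)
m=((g>150)).astype(np.uint8); m[:, :245]=0;m[:,340:]=0;m[:130]=0;m[225:]=0
n,l,st,ce=cv2.connectedComponentsWithStats(m); 
pts=np.argwhere(m)[:,::-1].astype(np.float32)
h=cv2.convexHull(pts)[:,0]
P=cast(c,h,0.08)[:,:2]
A=np.c_[2*P,np.ones(len(P))]; s=np.linalg.lstsq(A,(P**2).sum(1),rcond=None)[0]
print('centre',s[:2],'r',np.sqrt(s[2]+s[0]**2+s[1]**2), len(P))
C=s[:2]
# unwrapped ring brightness at rim top (r .107-.115,z .08) 
for z,r in((.08,.111),(.05,.06),(.05,.09)):
    a=np.radians(np.arange(0,360,2)); X=np.c_[C[0]+r*np.cos(a),C[1]+r*np.sin(a),0*a+z]
    uv=proj(c,X).astype(np.float32); v=cv2.remap(im,uv[:,:1],uv[:,1:],1).mean(2)[:,0]
    print(z,r,v.astype(int).tolist())
big=cv2.resize(im[90:230,180:350],None,fx=4.5,fy=4,interpolation=2)[:,:,::-1]
cv2.imwrite('pics/crop.png',cv2.resize(im[90:225,180:350],None,fx=4.4,fy=4.4,interpolation=2)[:,:,::-1])
```

```text
centre [ 0.57448774 -0.06344273] r 0.12560077642951506 21
0.08 0.111 [223, 225, 226, 227, 227, 228, 220, 217, 213, 215, 213, 210, 204, 196, 178, 176, 175, 176, 169, 157, 150, 148, 147, 143, 146, 151, 156, 156, 154, 157, 165, 157, 133, 146, 187, 207, 209, 208, 209, 210, 208, 209, 204, 174, 133, 123, 133, 147, 151, 151, 151, 153, 153, 152, 151, 151, 151, 152, 152, 150, 151, 146, 143, 141, 136, 137, 132, 114, 100, 114, 120, 118, 121, 125, 126, 127, 130, 132, 135, 144, 149, 154, 157, 161, 165, 179, 184, 194, 197, 198, 202, 211, 220, 227, 230, 232, 230, 229, 233, 237, 235, 234, 236, 237, 236, 238, 237, 232, 231, 237, 237, 234, 232, 238, 238, 238, 238, 238, 237, 236, 235, 232, 212, 171, 191, 223, 222, 222, 207, 199, 201, 195, 189, 182, 172, 159, 149, 145, 142, 139, 131, 120, 120, 119, 115, 118, 116, 116, 114, 116, 116, 122, 135, 130, 122, 123, 126, 128, 128, 129, 131, 137, 141, 144, 150, 150, 155, 165, 171, 184, 180, 188, 188, 196, 210, 213, 216, 214, 220, 222]
0.05 0.06 [215, 215, 231, 237, 239, 239, 239, 239, 239, 239, 239, 239, 239, 239, 239, 239, 239, 239, 238, 237, 235, 225, 214, 192,
[... 991 characters left out ...]
 208, 196, 168, 137, 138, 173, 213, 229, 236, 237, 237, 238, 238, 237, 238, 238, 237, 236, 234, 235, 237, 239, 239, 233, 226, 203, 165, 162, 202, 234, 239, 239, 239, 239, 239, 239, 239, 239, 239, 240, 239, 240, 240, 240, 240, 241, 240, 240, 240, 240, 240, 240, 241, 240, 240, 240, 236, 216, 210, 235, 240, 240, 240, 240, 241, 240, 240, 240, 240, 240, 240, 240, 240, 240, 240, 240, 240, 240, 240, 240, 240, 240, 240, 236, 217, 187, 196, 228, 239, 240, 240, 240, 239, 240, 240, 240, 240, 239, 239, 239, 240, 239, 239, 239, 239, 240, 239, 239, 239, 240, 238, 228, 216, 224, 237, 239, 239, 239, 239, 239, 240, 240, 239, 239, 239, 239, 239, 239, 239, 238, 239, 238, 238, 239, 239, 239, 238, 239, 238, 239]
```

View pics/crop.png

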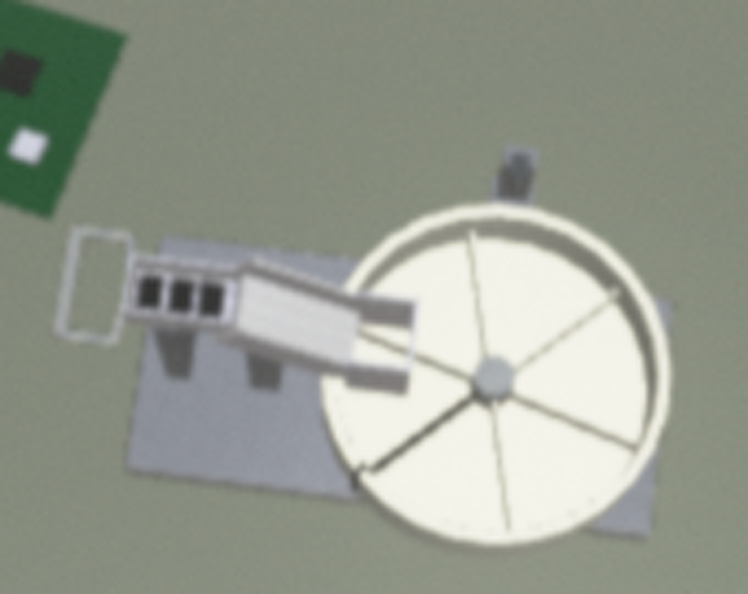

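Run:
```python
from h import *
c=cam('top')
px=lambda *p:np.array(p,float)/4.4+[180,90]
q=lambda n,z,*p:print(n,cast(c,px(*p),z)[:,:2].round(4).tolist())
q('hub',.068,(494,376))
R=cast(c,px((672,375),(495,203),(620,256),(650,300),(560,213),(400,233)),.08)[:,:2]
A=np.c_[2*R,np.ones(len(R))]; 
from scipy.optimize import least_squares
s=least_squares(lambda C:np.linalg.norm(R-C,axis=1)-.115,[.57,-.06]);print('C',s.x,s.fun.round(4))
q('handle bar ends',.16,(78,230),(60,333))
q('handle mid',.16,(67,283))
q('caps',.158,(149,292),(180,296),(211,299))
q('mark',.08,(362,472))
q('mark div',.05,(372,468),(475,400))
q('ptr top',.084,(518,155),(515,198))
q('base edge',.018,(160,240),(127,470),(350,496))
s=cam('scene')
cv2.imwrite('pics/crops.png',cv2.resize(s['image'][150:280,160:300],None,fx=4.4,fy=4.4,interpolation=2)[:,:,::-1])
```

```text
hub [[0.5749, -0.0757]]
C [ 0.57584585 -0.07683204] [ 0.0002  0.0004 -0.0004 -0.0019  0.0022 -0.0017]
handle bar ends [[0.6316, 0.1942], [0.5641, 0.1999]]
handle mid [[0.5966, 0.1982]]
caps [[0.5939, 0.1468], [0.5923, 0.1273], [0.5914, 0.1079]]
mark [[0.503, 0.0083]]
mark div [[0.5125, 0.0017], [0.5624, -0.0648]]
ptr top [[0.7246, -0.0857], [0.694, -0.0846]]
base edge [[0.6736, 0.1563], [0.5093, 0.1671], [0.4992, 0.0152]]
```

View pics/crops.png

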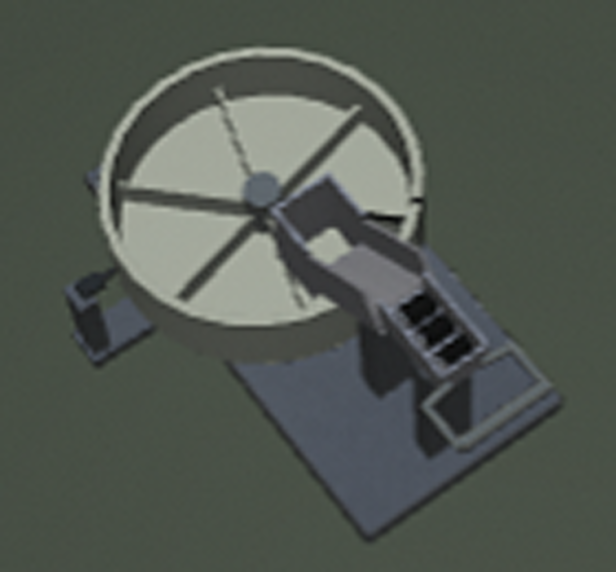

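The mark is at about 2.27 rad world and the pointer at about −0.075, so the carousel must turn −2.34 rad (clockwise). I'll grip at φ = −1.08 and sweep clockwise on the free side.

Emit:
jog_arm(moves="0.63 -0.89 0.1 0 0 0.28 0;0.63 -0.89 0.1 0 0 0.28 0;0.63 -0.89 0.1 0 0 0.28 0;0.63 -0.89 0.1 0 0 0.28 0;0.63 -0.89 0.1 0 0 0.28 0;0.63 -0.89 0.1 0 0 0.28 0;0.63 -0.89 0.1 0 0 0.28 0;0.63 -0.89 0.1 0 0 0.28 0")

```text
t: 1.05
tool_pos: [0.2485, 0.3573, 0.2514]
ee_rot: [[-0.999, 0.044, -0.0], [0.044, 0.999, -0.0], [0.0, -0.0, -1.0]]
ft_force: [-0.2, 1.1, -0.5]
grip_width: 0.0854
finger_force: 0.0
```

Emit:
jog_arm(moves="0.63 -0.89 0 0 0 0.28 0;0.63 -0.89 0 0 0 0.28 0;0.63 -0.89 0 0 0 0.28 0;0.63 -0.89 0 0 0 0.28 0;0.63 -0.89 0 0 0 0.28 0;0.63 -0.89 0 0 0 0.28 0;0.63 -0.89 0 0 0 0.28 0;0.63 -0.89 0 0 0 0.28 0")

```text
t: 1.85
tool_pos: [0.3745, 0.1793, 0.2514]
ee_rot: [[-0.991, -0.135, 0.0], [-0.135, 0.991, 0.0], [-0.0, 0.0, -1.0]]
ft_force: [0.4, 0.9, -0.7]
grip_width: 0.0852
finger_force: 0.0
```

Emit:
jog_arm(moves="0.63 -0.89 0 0 0 0.28 0;0.63 -0.89 0 0 0 0.28 0;0.63 -0.89 0 0 0 0.28 0;0.63 -0.89 0 0 0 0.28 0;0.63 -0.89 0 0 0 0.28 0;0.63 -0.89 0 0 0 0.28 0;0.63 -0.89 0 0 0 0.28 0;0.63 -0.89 0 0 0 0.28 0")

```text
t: 2.65
tool_pos: [0.5005, 0.0013, 0.2512]
ee_rot: [[-0.951, -0.31, -0.0], [-0.31, 0.951, 0.0], [0.0, 0.0, -1.0]]
ft_force: [0.6, 0.7, -0.7]
grip_width: 0.0856
finger_force: 0.0
```

Emit:
jog_arm(moves="0.63 -0.89 0 0 0 0.28 0.3;0.63 -0.89 0 0 0 0.28 0.3;0.63 -0.89 0 0 0 0.28 0.3;0.63 -0.89 0 0 0 0.28 0.3;0.63 -0.89 0 0 0 0.28 0.3;0.63 -0.89 0 0 0 0.28 0.3;0.63 -0.89 0 0 0 0.28 0.3;0.63 -0.89 0 0 0 0.28 0.3")

```text
t: 3.45
tool_pos: [0.6266, -0.1767, 0.2511]
ee_rot: [[-0.881, -0.474, -0.0], [-0.474, 0.881, 0.0], [0.0, 0.0, -1.0]]
ft_force: [0.6, 0.3, 1.3]
grip_width: 0.0596
finger_force: 0.0
```

Emit:
jog_arm(moves="0.05 0.1 -1 0 0 0 0.4;0 0 -1 0 0 0 0.4;0 0 -1 0 0 0 0.4;0 0 -1 0 0 0 0.4;0 0 -1 0 0 0 0.4;0 0 -1 0 0 0 0.4;0 0 -1 0 0 0 0.4;0 0 -0.7 0 0 0 0.4")

```text
t: 4.25
tool_pos: [0.6267, -0.173, 0.0568]
ee_rot: [[-0.881, -0.473, -0.002], [-0.473, 0.881, 0.001], [0.001, 0.002, -1.0]]
ft_force: [0.3, 0.6, -0.0]
grip_width: 0.0514
finger_force: 0.0
```

Emit:
jog_arm(moves="0 0 0 0 0 0 0.5;0 0 0 0 0 0 0.7;0 0 0 0 0 0 0.8;0 0 0 0 0 0 1;0 0 0 0 0 0 1;0 0 0 0 0 0 1;0 0 0 0 0 0 1;0 0 0 0 0 0 1")

```text
t: 5.05
tool_pos: [0.6271, -0.1724, 0.0603]
ee_rot: [[-0.88, -0.475, 0.0], [-0.475, 0.88, 0.001], [-0.0, 0.0, -1.0]]
ft_force: [-3.3, 4.0, 5.3]
grip_width: 0.0082
finger_force: 57.1
```

Run:
```python
import numpy as np
N=40;d=-2.345/N;p=-1.078+d*np.arange(N+1);X=.111*np.c_[np.cos(p),np.sin(p)]
D=np.diff(np.round(X/.025,2),axis=0)
for i in range(0,N,8): print(';'.join(f"{a:.2f} {b:.2f} 0 0 0 {d/.08:.3f} 1" for a,b in D[i:i+8]))
```

```text
-0.23 -0.12 0 0 0 -0.733 1;-0.24 -0.10 0 0 0 -0.733 1;-0.25 -0.09 0 0 0 -0.733 1;-0.25 -0.07 0 0 0 -0.733 1;-0.25 -0.06 0 0 0 -0.733 1;-0.26 -0.05 0 0 0 -0.733 1;-0.25 -0.02 0 0 0 -0.733 1;-0.26 -0.02 0 0 0 -0.733 1
-0.26 0.00 0 0 0 -0.733 1;-0.26 0.02 0 0 0 -0.733 1;-0.26 0.03 0 0 0 -0.733 1;-0.26 0.05 0 0 0 -0.733 1;-0.25 0.06 0 0 0 -0.733 1;-0.25 0.08 0 0 0 -0.733 1;-0.24 0.09 0 0 0 -0.733 1;-0.24 0.10 0 0 0 -0.733 1
-0.23 0.12 0 0 0 -0.733 1;-0.23 0.13 0 0 0 -0.733 1;-0.21 0.15 0 0 0 -0.733 1;-0.21 0.16 0 0 0 -0.733 1;-0.20 0.17 0 0 0 -0.733 1;-0.19 0.18 0 0 0 -0.733 1;-0.17 0.19 0 0 0 -0.733 1;-0.17 0.20 0 0 0 -0.733 1
-0.15 0.21 0 0 0 -0.733 1;-0.14 0.22 0 0 0 -0.733 1;-0.13 0.23 0 0 0 -0.733 1;-0.11 0.23 0 0 0 -0.733 1;-0.10 0.24 0 0 0 -0.733 1;-0.09 0.25 0 0 0 -0.733 1;-0.07 0.25 0 0 0 -0.733 1;-0.05 0.25 0 0 0 -0.733 1
-0.04 0.26 0 0 0 -0.733 1;-0.03 0.26 0 0 0 -0.733 1;-0.01 0.26 0 0 0 -0.733 1;0.00 0.26 0 0 0 -0.733 1;0.02 0.26 0 0 0 -0.733 1;0.04 0.26 0 0 0 -0.733 1;0.05 0.25 0 0 0 -0.733 1;0.06 0.25 0 0 0 -0.733 1
```

Emit:
jog_arm(moves="-0.23 -0.12 0 0 0 -0.733 1;-0.24 -0.10 0 0 0 -0.733 1;-0.25 -0.09 0 0 0 -0.733 1;-0.25 -0.07 0 0 0 -0.733 1;-0.25 -0.06 0 0 0 -0.733 1;-0.26 -0.05 0 0 0 -0.733 1;-0.25 -0.02 0 0 0 -0.733 1;-0.26 -0.02 0 0 0 -0.733 1")

```text
t: 5.85
tool_pos: [0.5772, -0.1841, 0.0602]
ee_rot: [[-1.0, -0.023, 0.0], [-0.023, 1.0, 0.003], [-0.0, 0.003, -1.0]]
ft_force: [-2.3, 13.6, 8.1]
grip_width: 0.0085
finger_force: 58.9
```

Emit:
jog_arm(moves="-0.26 0.03 0 0 0 -0.733 1;-0.26 0.05 0 0 0 -0.733 1;-0.26 0.05 0 0 0 -0.733 1;-0.26 0.06 0 0 0 -0.733 1;-0.25 0.06 0 0 0 -0.733 1;-0.25 0.08 0 0 0 -0.733 1;-0.24 0.09 0 0 0 -0.733 1;-0.24 0.10 0 0 0 -0.733 1")

```text
t: 6.65
tool_pos: [0.5273, -0.1722, 0.0602]
ee_rot: [[-0.902, 0.431, 0.002], [0.431, 0.902, 0.001], [-0.001, 0.002, -1.0]]
ft_force: [0.7, 9.4, 5.2]
grip_width: 0.0086
finger_force: 59.9
```

Emit:
jog_arm(moves="-0.23 0.12 0 0 0 -0.733 1;-0.23 0.13 0 0 0 -0.733 1;-0.21 0.15 0 0 0 -0.733 1;-0.21 0.16 0 0 0 -0.733 1;-0.20 0.17 0 0 0 -0.733 1;-0.19 0.18 0 0 0 -0.733 1;-0.17 0.19 0 0 0 -0.733 1;-0.17 0.20 0 0 0 -0.733 1")

```text
t: 7.45
tool_pos: [0.4884, -0.1396, 0.0603]
ee_rot: [[-0.61, 0.793, 0.005], [0.793, 0.61, 0.001], [-0.002, 0.004, -1.0]]
ft_force: [9.1, 12.3, 2.4]
grip_width: 0.0082
finger_force: 62.2
```

Emit:
jog_arm(moves="-0.11 0.23 0 0 0 -0.733 1;-0.12 0.24 0 0 0 -0.733 1;-0.13 0.23 0 0 0 -0.733 1;-0.11 0.23 0 0 0 -0.733 1;-0.10 0.24 0 0 0 -0.733 1;-0.09 0.25 0 0 0 -0.733 1;-0.07 0.25 0 0 0 -0.733 1;-0.05 0.25 0 0 0 -0.733 1")

```text
t: 8.25
tool_pos: [0.468, -0.0924, 0.0602]
ee_rot: [[-0.186, 0.983, 0.003], [0.983, 0.186, -0.001], [-0.001, 0.002, -1.0]]
ft_force: [0.9, 5.6, 5.3]
grip_width: 0.0087
finger_force: 63.8
```

Emit:
jog_arm(moves="-0.04 0.26 0 0 0 -0.733 1;-0.03 0.26 0 0 0 -0.733 1;-0.01 0.26 0 0 0 -0.733 1;0.00 0.26 0 0 0 -0.733 1;0.02 0.26 0 0 0 -0.733 1;0.04 0.26 0 0 0 -0.733 1;0.05 0.25 0 0 0 -0.733 1;0 0 0 0 0 0 1")

```text
t: 9.05
tool_pos: [0.4694, -0.0466, 0.0603]
ee_rot: [[0.221, 0.975, 0.004], [0.975, -0.221, 0.0], [0.001, 0.004, -1.0]]
ft_force: [3.8, 8.6, 4.7]
grip_width: 0.0086
finger_force: 62.0
```

Run:
```python
from h import *
for n,b in(('top',(80,225,180,350)),('scene',(150,280,160,300))):
    c=cam(n); cv2.imwrite(f'pics/{n}1.png',cv2.resize(c['image'][b[0]:b[1],b[2]:b[3]],None,fx=4.1,fy=4.1,interpolation=2)[:,:,::-1])
a=cv2.imread('pics/top1.png')
```

```text
(no output)
```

View pics/top1.png

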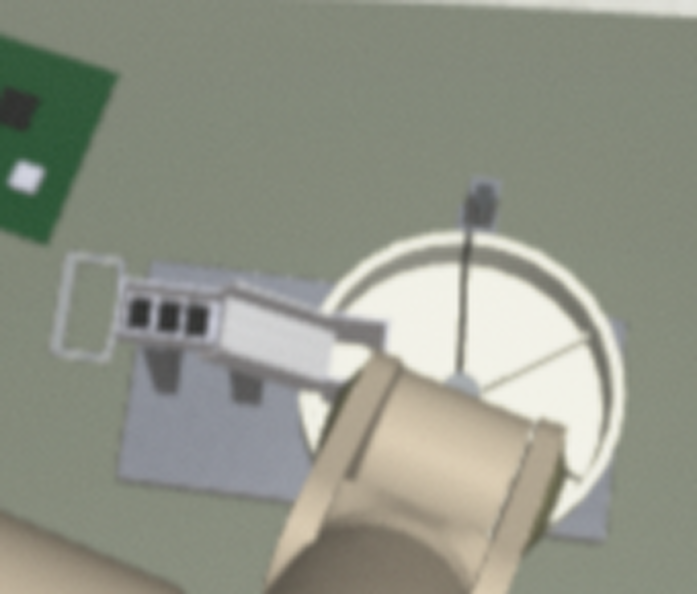

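```bash
cat > m.py <<'E'
from h import *
c=cam('top'); C=np.array([.5755,-.0765])
a=np.radians(np.arange(-25,15,.5))
for z,r,n in((.08,.109,'m'),(.08,.112,'m'),(.05,.08,'div'),(.05,.06,'div'),(.05,.04,'div'),(.083,.128,'ptr'),(.086,.135,'ptr'),(.086,.145,'ptr'),(.086,.152,'ptr')):
    uv=proj(c,np.c_[C[0]+r*np.cos(a),C[1]+r*np.sin(a),0*a+z]).astype(np.float32)
    v=cv2.remap(c['image'],uv[:,:1],uv[:,1:],cv2.INTER_CUBIC).mean(2)[:,0]
    w=np.clip(np.median(v)-v-20,0,None); w[abs(a-a[w.argmax()])>.12]=0
    print(n,r,(w@a/w.sum()).round(4),int(v.min()),int(np.median(v)))
E
python3 m.py
```

```text
m 0.109 0.0115 114 218
m 0.112 0.0095 126 226
div 0.08 0.0181 131 238
div 0.06 0.022 126 238
div 0.04 0.0505 132 238
ptr 0.128 -0.0426 85 132
ptr 0.135 -0.0449 88 131
ptr 0.145 -0.0624 94 131
ptr 0.152 nan 127 131m.py:8: RuntimeWarning: invalid value encountered in scalar divide
  print(n,r,(w@a/w.sum()).round(4),int(v.min()),int(np.median(v)))
```

View pics/scene1.png

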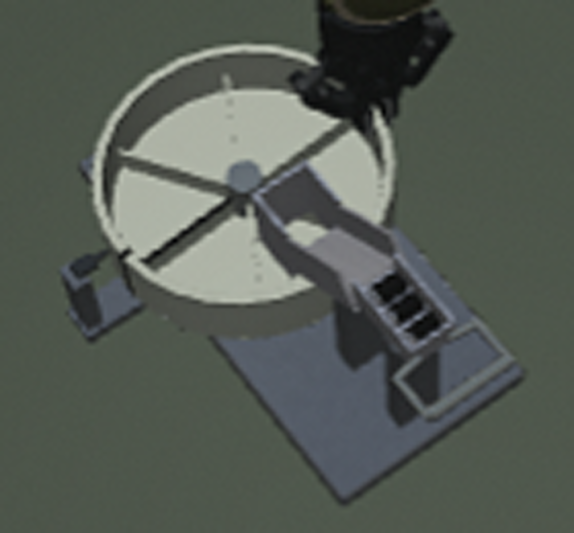

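The scene picture agrees: the mark (128,257) is just short of the pointer tip (125,252). About 0.05 rad more clockwise is needed.

Emit:
jog_arm(moves="0.02 0.11 0 0 0 -0.31 1;0.03 0.11 0 0 0 -0.31 1;0 0 0 0 0 0 1;0 0 0 0 0 0 1;0 0 0 0 0 0 1;0 0 0 0 0 0 1;0 0 0 0 0 0 1;0 0 0 0 0 0 1")

```text
t: 10.0
tool_pos: [0.4707, -0.0417, 0.0603]
ee_rot: [[0.268, 0.963, 0.004], [0.964, -0.268, -0.0], [0.001, 0.004, -1.0]]
ft_force: [3.8, 7.5, 5.3]
grip_width: 0.0082
finger_force: 63.0
```

```bash
python3 m.py
```

```text
m 0.109 -0.0355 118 214
m 0.112 -0.0353 128 226
div 0.08 -0.0281 131 238
div 0.06 -0.0263 135 238
div 0.04 0.0005 133 238
ptr 0.128 -0.0432 83 132
ptr 0.135 -0.0416 87 131
ptr 0.145 -0.0621 94 131
ptr 0.152 nan 127 131m.py:8: RuntimeWarning: invalid value encountered in scalar divide
  print(n,r,(w@a/w.sum()).round(4),int(v.min()),int(np.median(v)))
```

Emit:
jog_arm(moves="0 0 0 0 0 0 0.7;0 0 0 0 0 0 0.5;0 0 0 0 0 0 0.4;0 0 0.4 0 0 0 0.4;0 0 1 0 0 0 0.4;0 0 1 0 0 0 0.4;0 0 1 0 0 0 0.4;0 0 1 0 0 0 0.4")

```text
t: 10.85
tool_pos: [0.4691, -0.0423, 0.1706]
ee_rot: [[0.27, 0.963, 0.0], [0.963, -0.27, -0.0], [-0.0, 0.0, -1.0]]
ft_force: [-0.5, 0.1, -0.2]
grip_width: 0.0511
finger_force: 0.0
```

Emit:
jog_arm(moves="0 0 1 0 0 0 0.5;0 0 1 0 0 0 0.5;0 0 1 0 0 -0.9 0.5;0 0 0.7 0 0 -0.9 0.5;0.3 0.6 0 0 0 -0.9 0.5;0.3 0.6 0 0 0 -0.9 0.6;0.3 0.6 0 0 0 -0.9 0.6;0.3 0.6 0 0 0 -0.9 0.6")

```text
t: 11.65
tool_pos: [0.4993, 0.0183, 0.2621]
ee_rot: [[0.65, 0.76, 0.0], [0.76, -0.65, -0.0], [0.0, 0.0, -1.0]]
ft_force: [-1.4, -0.9, 0.7]
grip_width: 0.0343
finger_force: 0.0
```

Emit:
jog_arm(moves="0.3 0.6 0 0 0 -0.9 0.65;0.3 0.6 0 0 0 -0.9 0.65;0.3 0.6 0 0 0 -0.9 0.65;0.3 0.6 0 0 0 -0.9 0.65;0.3 0.6 0 0 0 -0.9 0.65;0.3 0.6 0 0 0 -0.9 0.65;0.3 0.6 0 0 0 -0.9 0.65;0.3 0.6 0 0 0 -0.9 0.65")

```text
t: 12.45
tool_pos: [0.5593, 0.1383, 0.2621]
ee_rot: [[0.959, 0.283, 0.0], [0.283, -0.959, -0.0], [0.0, 0.0, -1.0]]
ft_force: [0.6, -0.5, -0.1]
grip_width: 0.03
finger_force: 0.0
```

```bash
python3 m.py 2>/dev/null
```

```text
m 0.109 -0.0353 118 209
m 0.112 -0.0352 124 222
div 0.08 -0.0247 130 234
div 0.06 -0.026 132 234
div 0.04 0.0017 134 234
ptr 0.128 -0.0424 82 128
ptr 0.135 -0.0424 84 127
ptr 0.145 -0.0612 91 127
ptr 0.152 nan 123 127
```

Emit:
jog_arm(moves="0.3 0.49 0 0 0 -0.9 0.65;0.3 0.49 0 0 0 -0.9 0.65;0.3 0.49 0 0 0 -0.9 0.65;0.3 0.49 0 0 0 -0.9 0.65;0.3 0.49 0 0 0 -0.92 0.65;0 0 -1 0 0 0 0.65;0 0 -1 0 0 0 0.65;0 0 -0.4 0 0 0 0.65")

```text
t: 13.3
tool_pos: [0.5958, 0.1985, 0.1996]
ee_rot: [[0.997, -0.071, -0.004], [-0.071, -0.997, -0.001], [-0.004, 0.001, -1.0]]
ft_force: [0.1, 1.5, -0.3]
grip_width: 0.0295
finger_force: 0.0
```

Run:
```python
from h import *
a=cam('top');b=cam('scene')
A=cv2.resize(a['image'][105:165,270:325],(385,420),interpolation=2)
B=cv2.resize(b['image'][185:235,165:215],(0,0),fx=7,fy=7,interpolation=2)
Dd=cv2.resize(b['image'][200:270,220:300],(400,350),interpolation=2)
im=np.zeros((600,800,3),np.uint8); im[:420,:385]=A; 
B=cv2.resize(B,(280,280));im[:280,390:670]=B
Dd=cv2.resize(Dd,(360,315));im[285:600,390:750]=Dd
cv2.imwrite('pics/z2.png',im[:,:,::-1])
s=status.get_state();print(s['tool_pos'])
T=np.array(s['tool_pos'])
```

```text
[0.59627727 0.19858471 0.20065006]
```

View pics/z2.png

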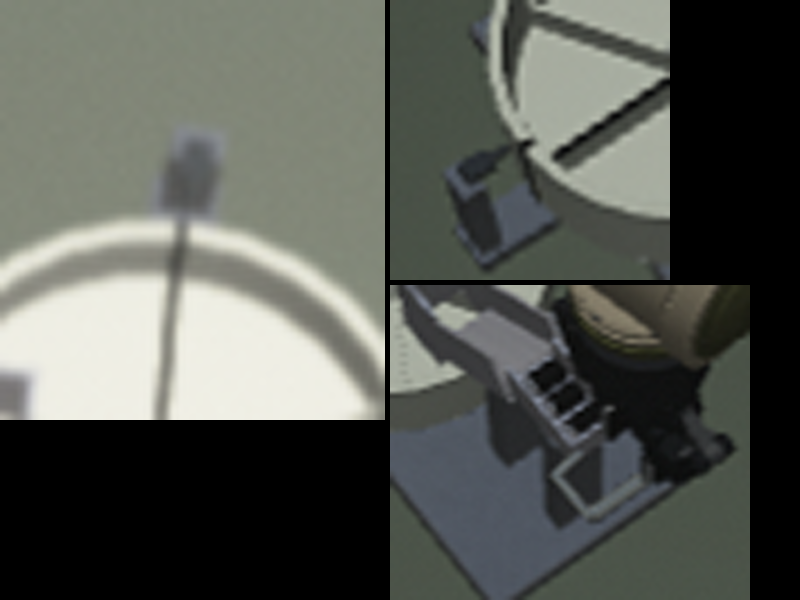

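The mark lines up with the pointer in both crops (top: 180,225). The gripper looks offset from the handle in the scene view, so I'll check that by projection.

Run:
```python
from h import *
b=cam('scene')
p=np.array([(593,517),(645,478)])
print(cast(b,(p-[390,285])/4.5+[220,200],.16))
t=np.array(status.get_state()['tool_pos'])
f=lambda X:((proj(b,X)-[220,200])*4.5+[390,285]).round().tolist()
print('tip',f(t),'handle est',f([.597,.1995,.16]),f([[.597+.034,.197,.16],[.563,.202,.16]]))
```

```text
[[0.63378164 0.20319343 0.16      ]
 [0.59344178 0.20512449 0.16      ]]
tip [[635.0, 444.0]] handle est [[634.0, 475.0]] [[590.0, 507.0], [678.0, 444.0]]
```

Run:
```python
from h import *
b=cam('scene');a=cam('top')
def ray(c,uv):
    p=cast(c,uv,.3)[0];q=cast(c,uv,.1)[0];d=(q-p)/np.linalg.norm(q-p);return p,d
def tri(u,v):
    A=np.zeros((3,3));B=np.zeros(3)
    for p,d in(ray(b,u),ray(a,v)):
        M=np.eye(3)-np.outer(d,d);A+=M;B+=M@p
    X=np.linalg.solve(A,B); print(X.round(4),(proj(b,X)-u).round(2),(proj(a,X)-v).round(2))
S=lambda x,y:np.array([160+x/4.4,150+y/4.4]);T=lambda x,y:np.array([180+x/4.4,90+y/4.4])
tri(S(463,446),T(75,231)); tri(S(547,384),T(60,336))
print(cast(b,[S(463,446),S(547,384)],.16).round(4)[:,:2].tolist(),cast(a,[T(75,231),T(60,336)],.16).round(4)[:,:2].tolist())
# hub
tri(S(262,189),T(494,376))
```

```text
[0.6321 0.1988 0.1523] [[-0.77 -0.17]] [[-0.64  0.42]]
[0.5639 0.2024 0.1503] [[-0.54 -0.11]] [[-0.46  0.3 ]]
[[0.6332, 0.203], [0.5665, 0.2067]] [[0.6309, 0.196], [0.5622, 0.1998]]
[ 0.5767 -0.075   0.0566] [[-0.57 -0.15]] [[-0.51  0.37]]
```

Emit:
jog_arm(moves="0.05 0.08 -0.6 0 0 0 0.65;0 0 -0.6 0 0 0 0.65;0 0 -0.6 0 0 0 0.65;0 0 -0.5 0 0 0 0.65;0 0 0 0 0 0 0.65;0 0 0 0 0 0 0.8;0 0 0 0 0 0 0.9;0 0 0 0 0 0 1")

```text
t: 14.35
tool_pos: [0.5985, 0.2005, 0.145]
ee_rot: [[0.997, -0.072, 0.002], [-0.072, -0.997, -0.001], [0.002, 0.001, -1.0]]
ft_force: [-0.8, -3.5, 3.3]
grip_width: 0.0073
finger_force: 58.6
```

Emit:
jog_arm(moves="0 0 0 0 0 0 1;0 0 0 0 0 0 1;0 0 0 0 0 0 1;0 0 0 0 0 0 1;0 0 0 0 0 0 1;0 0 0 0 0 0 1;0 0 0 0 0 0 1;0 0 0 0 0 0 1")

```text
t: 15.15
tool_pos: [0.5985, 0.2005, 0.145]
ee_rot: [[0.997, -0.072, 0.002], [-0.072, -0.997, -0.001], [0.002, 0.001, -1.0]]
ft_force: [-0.9, -6.1, 6.8]
grip_width: 0.0077
finger_force: 58.8
```

Run:
```python
import numpy as np
# arc about hinge in station y-z, from 0 to 1.15 rad over 40 rows (smooth)
N=40;s=np.linspace(0,1,N+1);th=1.15*s
r=np.hypot(.104,.010);a0=np.arctan2(.010,.104)
y=r*np.cos(a0+th);z=r*np.sin(a0+th)
X=np.c_[y*np.sin(.075),y*np.cos(.075),z]
D=np.diff(np.round(X/.025,2),axis=0)
for i in range(0,N,8): print(';'.join("%.2f %.2f %.2f 0 0 0 1"%tuple(d) for d in D[i:i+8]))
```

```text
0.00 -0.01 0.12 0 0 0 1;0.00 -0.02 0.12 0 0 0 1;0.00 -0.02 0.12 0 0 0 1;0.00 -0.02 0.11 0 0 0 1;-0.01 -0.03 0.12 0 0 0 1;0.00 -0.03 0.12 0 0 0 1;0.00 -0.04 0.11 0 0 0 1;0.00 -0.03 0.12 0 0 0 1
-0.01 -0.04 0.11 0 0 0 1;0.00 -0.05 0.11 0 0 0 1;0.00 -0.04 0.11 0 0 0 1;-0.01 -0.05 0.11 0 0 0 1;0.00 -0.05 0.11 0 0 0 1;0.00 -0.06 0.11 0 0 0 1;-0.01 -0.06 0.10 0 0 0 1;0.00 -0.06 0.11 0 0 0 1
-0.01 -0.06 0.10 0 0 0 1;0.00 -0.07 0.10 0 0 0 1;-0.01 -0.07 0.09 0 0 0 1;0.00 -0.08 0.10 0 0 0 1;-0.01 -0.07 0.09 0 0 0 1;-0.01 -0.08 0.09 0 0 0 1;0.00 -0.08 0.09 0 0 0 1;-0.01 -0.08 0.09 0 0 0 1
-0.01 -0.09 0.08 0 0 0 1;0.00 -0.09 0.08 0 0 0 1;-0.01 -0.09 0.08 0 0 0 1;-0.01 -0.09 0.08 0 0 0 1;0.00 -0.10 0.07 0 0 0 1;-0.01 -0.09 0.07 0 0 0 1;-0.01 -0.10 0.07 0 0 0 1;-0.01 -0.10 0.06 0 0 0 1
0.00 -0.11 0.06 0 0 0 1;-0.01 -0.10 0.06 0 0 0 1;-0.01 -0.11 0.06 0 0 0 1;-0.01 -0.11 0.05 0 0 0 1;0.00 -0.10 0.05 0 0 0 1;-0.01 -0.11 0.05 0 0 0 1;-0.01 -0.12 0.04 0 0 0 1;-0.01 -0.11 0.04 0 0 0 1
```

Emit:
jog_arm(moves="0.00 -0.01 0.12 0 0 0 1;0.00 -0.02 0.12 0 0 0 1;0.00 -0.02 0.12 0 0 0 1;0.00 -0.02 0.11 0 0 0 1;-0.01 -0.03 0.12 0 0 0 1;0.00 -0.03 0.12 0 0 0 1;0.00 -0.04 0.11 0 0 0 1;0.00 -0.03 0.12 0 0 0 1")

```text
t: 15.95
tool_pos: [0.5979, 0.1962, 0.1674]
ee_rot: [[0.997, -0.071, 0.0], [-0.071, -0.997, 0.001], [0.0, -0.001, -1.0]]
ft_force: [3.8, -2.2, -5.3]
grip_width: 0.0079
finger_force: 58.3
```

Run:
```python
from h import *
b=cam('scene');a=cam('top')
A=cv2.resize(b['image'][180:270,210:310],(500,450),interpolation=2)
B=cv2.resize(a['image'][120:210,180:250],(300,386),interpolation=2)
im=np.zeros((450,800,3),np.uint8);im[:,:500]=A;im[:386,500:]=B
cv2.imwrite('pics/z3.png',im[:,:,::-1])
```

```text
(no output)
```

View pics/z3.png

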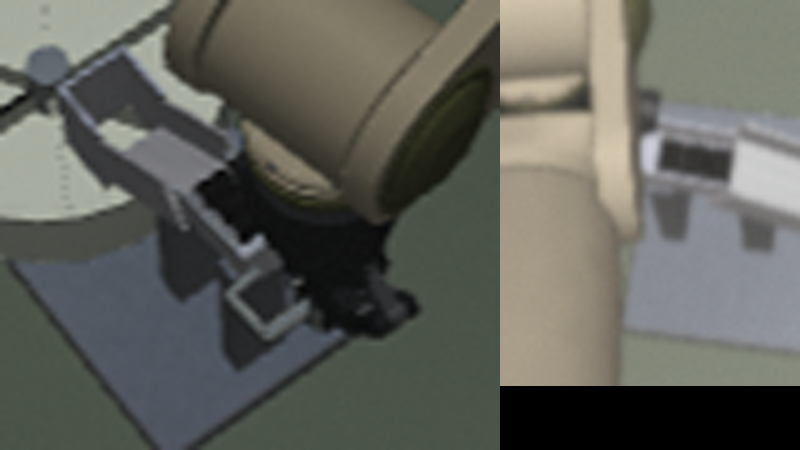

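The pan is rising with the gripper, so the grasp holds and I'll continue the arc.

Emit:
jog_arm(moves="-0.01 -0.04 0.11 0 0 0 1;0.00 -0.05 0.11 0 0 0 1;0.00 -0.04 0.11 0 0 0 1;-0.01 -0.05 0.11 0 0 0 1;0.00 -0.05 0.11 0 0 0 1;0.00 -0.06 0.11 0 0 0 1;-0.01 -0.06 0.10 0 0 0 1;0.00 -0.06 0.11 0 0 0 1")

```text
t: 16.85
tool_pos: [0.5972, 0.1867, 0.1897]
ee_rot: [[0.997, -0.071, 0.001], [-0.071, -0.997, 0.002], [0.001, -0.002, -1.0]]
ft_force: [4.3, 3.6, -1.2]
grip_width: 0.0078
finger_force: 58.4
```

Emit:
jog_arm(moves="-0.01 -0.06 0.10 0 0 0 1;0.00 -0.07 0.10 0 0 0 1;-0.01 -0.07 0.09 0 0 0 1;0.00 -0.08 0.10 0 0 0 1;-0.01 -0.07 0.09 0 0 0 1;-0.01 -0.08 0.09 0 0 0 1;0.00 -0.08 0.09 0 0 0 1;-0.01 -0.08 0.09 0 0 0 1")

```text
t: 17.65
tool_pos: [0.5962, 0.1728, 0.2093]
ee_rot: [[0.998, -0.07, 0.003], [-0.07, -0.998, 0.004], [0.003, -0.004, -1.0]]
ft_force: [4.9, 8.2, 3.2]
grip_width: 0.0073
finger_force: 58.5
```

Emit:
jog_arm(moves="-0.01 -0.09 0.08 0 0 0 1;0.00 -0.09 0.08 0 0 0 1;-0.01 -0.09 0.08 0 0 0 1;-0.01 -0.09 0.08 0 0 0 1;0.00 -0.10 0.07 0 0 0 1;-0.01 -0.09 0.07 0 0 0 1;-0.01 -0.10 0.07 0 0 0 1;-0.01 -0.10 0.06 0 0 0 1")

```text
t: 18.45
tool_pos: [0.5948, 0.155, 0.2254]
ee_rot: [[0.998, -0.069, 0.005], [-0.069, -0.998, 0.005], [0.005, -0.006, -1.0]]
ft_force: [3.0, 11.6, 10.6]
grip_width: 0.0073
finger_force: 58.8
```

Emit:
jog_arm(moves="0.00 -0.11 0.06 0 0 0 1;-0.01 -0.10 0.06 0 0 0 1;-0.01 -0.11 0.06 0 0 0 1;-0.01 -0.11 0.05 0 0 0 1;0.00 -0.10 0.05 0 0 0 1;-0.01 -0.11 0.05 0 0 0 1;-0.01 -0.12 0.04 0 0 0 1;-0.01 -0.11 0.04 0 0 0 1")

```text
t: 19.25
tool_pos: [0.5931, 0.1327, 0.2365]
ee_rot: [[0.998, -0.069, 0.006], [-0.069, -0.998, 0.004], [0.006, -0.004, -1.0]]
ft_force: [-0.1, 8.4, 15.3]
grip_width: 0.0074
finger_force: 61.4
```

Emit:
jog_arm(moves="0 0 0 0 0 0 1;0 0 0 0 0 0 1;0 0 0 0 0 0 1;0 0 0 0 0 0 1;0 0 0 0 0 0 1;0 0 0 0 0 0 1;0 0 0 0 0 0 1;0 0 0 0 0 0 1")

```text
t: 20.05
tool_pos: [0.5931, 0.1325, 0.2366]
ee_rot: [[0.998, -0.07, 0.006], [-0.07, -0.998, 0.004], [0.006, -0.004, -1.0]]
ft_force: [0.1, 6.6, 16.6]
grip_width: 0.008
finger_force: 61.5
```

Run:
```python
from h import *
b=cam('scene');a=cam('top')
A=cv2.resize(b['image'][180:270,190:290],(500,450),interpolation=2)
B=cv2.resize(a['image'][120:210,215:285],(300,386),interpolation=2)
im=np.zeros((450,800,3),np.uint8);im[:,:500]=A;im[:386,500:]=B
cv2.imwrite('pics/z4.png',im[:,:,::-1])
```

```text
(no output)
```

View pics/z4.png

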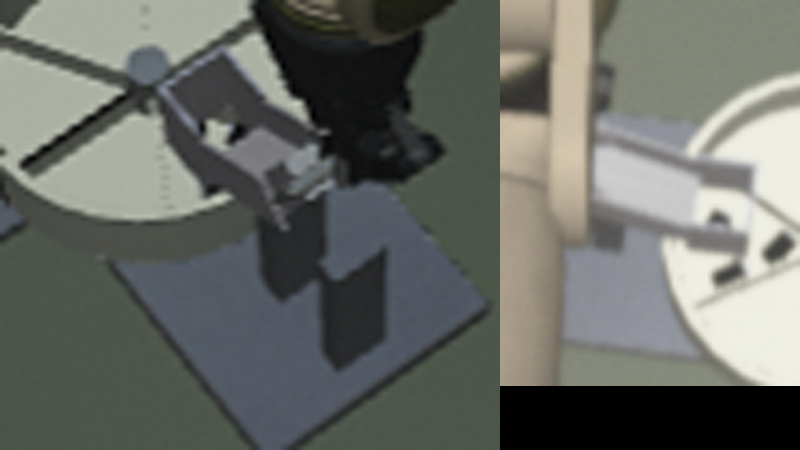

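All three capacitors are in the compartment, at (718,215), (778,247) and (728,272). I'll lower the pan along the reversed arc.

Emit:
jog_arm(moves="0.01 0.11 -0.04 0 0 0 1;0.01 0.12 -0.04 0 0 0 1;0.01 0.11 -0.05 0 0 0 1;0 0.1 -0.05 0 0 0 1;0.01 0.11 -0.05 0 0 0 1;0.01 0.11 -0.06 0 0 0 1;0.01 0.1 -0.06 0 0 0 1;0 0.11 -0.06 0 0 0 1")

```text
t: 20.95
tool_pos: [0.5948, 0.1536, 0.2254]
ee_rot: [[0.998, -0.07, 0.005], [-0.07, -0.998, 0.002], [0.005, -0.002, -1.0]]
ft_force: [3.5, 3.9, 10.0]
grip_width: 0.0075
finger_force: 61.7
```

Emit:
jog_arm(moves="0.01 0.1 -0.06 0 0 0 1;0.01 0.1 -0.07 0 0 0 1;0.01 0.09 -0.07 0 0 0 1;0 0.1 -0.07 0 0 0 1;0.01 0.09 -0.08 0 0 0 1;0.01 0.09 -0.08 0 0 0 1;0 0.09 -0.08 0 0 0 1;0.01 0.09 -0.08 0 0 0 1")

```text
t: 21.75
tool_pos: [0.5962, 0.1715, 0.2099]
ee_rot: [[0.997, -0.071, 0.004], [-0.071, -0.997, 0.0], [0.004, -0.0, -1.0]]
ft_force: [1.8, 0.3, 7.1]
grip_width: 0.0077
finger_force: 62.3
```

Emit:
jog_arm(moves="0.01 0.08 -0.09 0 0 0 1;0 0.08 -0.09 0 0 0 1;0.01 0.08 -0.09 0 0 0 1;0.01 0.07 -0.09 0 0 0 1;0 0.08 -0.1 0 0 0 1;0.01 0.07 -0.09 0 0 0 1;0 0.07 -0.1 0 0 0 1;0.01 0.06 -0.1 0 0 0 1")

```text
t: 22.55
tool_pos: [0.5973, 0.1862, 0.1894]
ee_rot: [[0.997, -0.071, 0.001], [-0.071, -0.997, 0.001], [0.001, -0.001, -1.0]]
ft_force: [2.8, 2.9, 5.3]
grip_width: 0.0075
finger_force: 64.1
```

Emit:
jog_arm(moves="0 0.06 -0.11 0 0 0 1;0.01 0.06 -0.1 0 0 0 1;0 0.06 -0.11 0 0 0 1;0 0.05 -0.11 0 0 0 1;0.01 0.05 -0.11 0 0 0 1;0 0.04 -0.11 0 0 0 1;0 0.05 -0.11 0 0 0 1;0.01 0.04 -0.11 0 0 0 1")

```text
t: 23.35
tool_pos: [0.598, 0.1957, 0.1674]
ee_rot: [[0.997, -0.072, 0.001], [-0.072, -0.997, -0.001], [0.001, 0.001, -1.0]]
ft_force: [4.2, -0.5, 4.9]
grip_width: 0.0076
finger_force: 65.1
```

Emit:
jog_arm(moves="0 0.03 -0.12 0 0 0 1;0 0.04 -0.11 0 0 0 1;0 0.03 -0.12 0 0 0 1;0.01 0.03 -0.12 0 0 0 1;0 0.02 -0.11 0 0 0 1;0 0.02 -0.12 0 0 0 1;0 0.02 -0.12 0 0 0 1;0 0.01 -0.1 0 0 0 1")

```text
t: 24.15
tool_pos: [0.5984, 0.2004, 0.1436]
ee_rot: [[0.997, -0.072, 0.0], [-0.072, -0.997, -0.001], [0.0, 0.001, -1.0]]
ft_force: [5.4, -2.2, 12.3]
grip_width: 0.0075
finger_force: 69.1
```

Emit:
jog_arm(moves="0 0 0 0 0 0 0.8;0 0 0 0 0 0 0.65;0 0 0 0 0 0 0.65;0 0 0 0 0 0 0.65;0 0 0 0 0 0 0.65;0 0 0.2 0 0 0 0.65;0 0 0.5 0 0 0 0.65;0 0 0.8 0 0 0 0.65")

```text
t: 24.95
tool_pos: [0.5977, 0.201, 0.1823]
ee_rot: [[0.997, -0.072, -0.002], [-0.072, -0.997, -0.0], [-0.002, 0.0, -1.0]]
ft_force: [-0.1, -0.2, -0.1]
grip_width: 0.0299
finger_force: 0.0
```

Emit:
jog_arm(moves="0 0 1 0 0 0 0.65;0 0 1 0 0 0 0.65;0 0 1 0 0 0 0.65;-0.5 0.8 0.5 0 0 0 0.65;-0.8 0.8 0 0 0 0 0.65;-0.8 0.8 0 0 0 0 0.65;-0.8 0.8 0 0 0 0 0.65;-0.8 0.8 0 0 0 0 0.65")

```text
t: 25.75
tool_pos: [0.5047, 0.3017, 0.2706]
ee_rot: [[0.997, -0.072, 0.001], [-0.072, -0.997, 0.0], [0.001, -0.001, -1.0]]
ft_force: [-0.1, 0.7, -0.6]
grip_width: 0.0297
finger_force: 0.0
```

Emit:
jog_arm(moves="-0.8 0.8 0 0 0 0 0.65;-0.8 0.8 0 0 0 0 0.65;-0.8 0.8 0 0 0 0 0.65;0 0 0 0 0 0 0.65;0 0 0 0 0 0 0.65;0 0 0 0 0 0 0.65;0 0 0 0 0 0 0.65;0 0 0 0 0 0 0.65")

```text
t: 26.55
tool_pos: [0.4461, 0.3605, 0.2693]
ee_rot: [[0.997, -0.073, -0.0], [-0.073, -0.997, -0.0], [-0.0, 0.0, -1.0]]
ft_force: [0.1, -0.6, 0.2]
grip_width: 0.0298
finger_force: 0.0
```

```bash
python3 m.py 2>/dev/null
python3 - <<'E'
from h import *
b=cam('scene');a=cam('top')
A=cv2.resize(b['image'][150:280,165:300],(468,450),interpolation=2)
B=cv2.resize(a['image'][115:225,185:340],(332,236),interpolation=2)
im=np.zeros((450,800,3),np.uint8);im[:,:468]=A;im[:236,468:]=B
cv2.imwrite('pics/z5.png',im[:,:,::-1])
E
```

```text
m 0.109 -0.0355 123 215
m 0.112 -0.0353 131 227
div 0.08 -0.0246 136 238
div 0.06 -0.0264 136 239
div 0.04 0.0011 138 239
ptr 0.128 -0.0425 86 133
ptr 0.135 -0.0427 88 132
ptr 0.145 -0.0618 95 132
ptr 0.152 nan 128 132
```

View pics/z5.png

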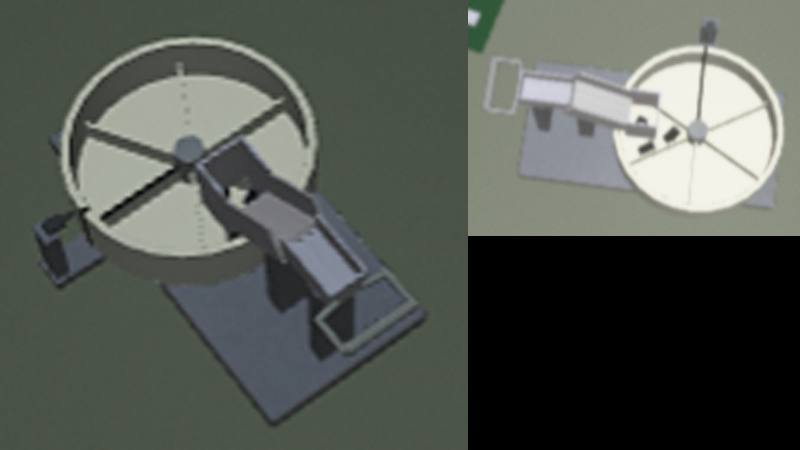

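The pan is down and empty. The capacitors are in the compartment at (642,122), (672,134) and (646,148), and the mark is at the pointer. The arm is clear, so I'm handing in.

```bash
python3 -c "
from bench import order
print(order.job_done())"
```

```text
the job is handed in; nothing more can be done
None
```

I handed the job in at about 27 s of the 72 s allowed: the engraved line faces the pointer, all three capacitors are in the compartment under the spout, the pan is back at rest, and the arm stayed clear of the bottle, spool and screwdriver.

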